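# Knock down the stop pin, then hold a bracket against the sprung fence

## Robot

A 6-joint arm with a two-finger parallel gripper is mounted at the origin on a cart in front of the work surface, level with it; the furniture and walls round the work are solid. World frame = base frame: x ahead of the robot, y to its left, z up, the work surface at z = 0. Lengths are in m, angles in rad, forces in N, time in s.
With the tool pointing down it reaches from about 0.325 to 0.9 m from the base axis. Payload 3.5 kg.
Tool frame: the origin (TCP) lies midway between the tips of the shut fingers; the grasp point (between the pads) lies 19 mm behind it; z points along the fingers, y is the line along which they close (so a half turn about z gives the same grasp; the last joint's range is limited). The gripper opens to 85 mm and grips with 20 to 120 N. Pads are 22 mm wide; open, the fingers measure 114 mm over their backs; the gripper's body (76 mm by 85 mm) begins 54 mm behind the grasp point. The pads swing forward as they close: fully open they stand 13 mm farther back than shut.
Start: joints at [-1.367, 0.276, -0.026, 1.268, 0, 1.467], TCP at [0.189, -0.596, 0.231] pointing down, gripper open.
Joint ranges: [-3.12, 3.12], [-0.85, 1.88], [-1.08, 1.24], [-1.95, 2.15], [-1.57, 1.53], [-3.14, 3.14]. Speed limits (rad/s): [2.57, 2.57, 3.14, 3.14, 3.14, 3.14].

## Interface

Orientations are given as a unit quaternion [x, y, z, w].
In Python, from rig import manip, vision gives the robot as it stands.
- The arm moves only by the tool play_rows, never from a script. Its argument "rows" is a list of rows, each a list of 4 numbers: the shift along the tool's x, y, z in cm, then the turn about the tool's z in degrees. In form: [[tx, ty, tz, roll], ...]. A call has 1 to 20 rows; each row is the pose to reach, as a shift and turn from the pose commanded when the call began, along the tool's axes at that moment; what a row does not reach only later rows make up. A row lasts 1/12 s, in which the tool goes at most 41.7 mm and 7.16 degrees, less where a joint would pass 70% of its speed; a pose out of reach is approached as far as the arm can. A call with a gripper value outside its range is refused whole. "hand" is the finger opening in cm, from 0 to 8.54, set as the call begins (left out, the last holds). The fingers move at their own pace and stop on an object; the grip force is fixed at half the most. Time passes only in rows, so rows that repeat a pose let the fingers close. It gives the time, the measured TCP pose, the force, the opening and the grip force at its end, in the units of the state.
- manip.observe(): the state, without advancing time (a new reading comes with each control period).
- vision.read_camera(name): name is "side" or "top"; returns a dict with "frame" (420x560x3 uint8, red, green, blue), "fx", "fy", "cx", "cy" (pixels), "R" (3x3) and "t" (3): a world point X has camera coordinates R X + t. Camera axes: x right, y down, z forward; pixel columns grow to the right and rows downward; lengths in m; the calibration is good to about 2 mm. A picture is of the moment at which its call begins. There is no depth.
- manip.close_job(): hands the job in; it is judged then, once.
The state is a dict: "time": time; "joints": joint angles; "joint_velocities": joint speeds; "joint_efforts": joint torques, N m; "eef_pos": TCP position; "tcp_rot": TCP orientation; "ft_force": force on the tool from outside, world axes, zero at the start; "torque": the same for the moment, N m; "gripper_width": finger opening in m; "finger_force": force on a finger pad.
Only numpy, scipy, OpenCV 4.12 (cv2) and the standard library are available. Lean on these libraries where they do the work, as an engineer would, in place of code of your own. Each camera call takes 0.05 s, during which the arm holds its last target. There are 200 camera calls.

## Task

Pick up the short mallet and drive the stop pin in the fixture's bed fully down with it, then stand the mallet upright on the bare worktop again. Then lay the T-shaped bracket flat on the bed over the sunk pin, in the middle of the fence with a long edge of its foot flat against the fence bar, and press it steadily against the sprung bar with about 8 N, which pushes the bar in about half of its travel, so that someone can screw it down. Finish while still gripping the bracket and pressing; do not let go, and leave the other things where they are.

Things in the scene. Friction and masses are not known exactly. Their poses are not given: they have to be found in the camera images.
- jig: Fixture fixed to the worktop: wooden bed 150 (x) x 120 (y) x 14 mm high, with a dark steel block 22 mm thick and 120 mm long across its far (+x) edge, top 36 mm above the worktop; the fence bar stands in front of it. Origin: centre of the bed's underside, on the worktop; +x points from the open front edge square to the fence. Turned up to 0.25 rad.
- fence: Sprung steel fence bar, 100 (y) x 14 (x) x 16 mm high, top 30.5 mm above the worktop. Origin: middle of the lower edge of its front (-x) face; axes as the fixture's. At rest it is at x = +16 mm, y = 0 of the fixture. Pushed along +x it slides in up to 14 mm: force = 2.4 N + 0.8 N per mm pushed in (8 N at 7 mm); it springs back when let go.
- stop_pin (a joint): How far the stop pin is driven down, in m: 0 at the start, standing 13 mm proud of the bed; 0.0125 is fully down, practically flush. It moves down only, stiffly (about 9 N of friction), and stays where it is left.
- pin_top (a point): Centre of the top of the stop pin: an upright steel pin 10 mm in diameter in the middle of the bed, at x = -16 mm, y = 0 in the fixture's frame (32 mm in front of the fence's face at rest). At the start its top is 27 mm above the worktop, 14.5 mm when fully down.
- mallet: Short round mallet, 120 mm tall, about 0.25 kg, loose, standing upright on its flat head: brass head 32 mm in diameter, 38 mm high at the bottom; wooden handle 17 to 23 mm in diameter above it (thickest 90 mm above the face). The striking face is the head's underside. Origin: centre of that face; +z along the handle.
- bracket: Loose aluminium T-bracket, 0.14 to 0.28 kg: flat foot 50 (x) x 64 (y) x 9 mm with four 6 mm screw holes; upright rib on its middle 12 mm thick (x), 56 mm long (y), top 46 mm above the underside. Same either way round. Origin: centre of the foot's underside. A long (64 mm) edge, 25 mm from the origin along x, goes against the fence.
- beeswax: A round cake of beeswax, 45 mm across, 20 mm high; leave it alone. Origin under its centre.
- dapping_block: A 40 mm steel or brass cube with round hollows; leave it alone. Origin under its centre.
- tin: A round grey tin, 35 mm across, 21 mm high; leave it alone. Origin under its centre.
- spool: A spool of solder wire, 36 mm across, 20 mm high; leave it alone. Origin under its centre.
Things that resemble listed ones, but are neither listed nor needed, are in the scene too. What is shaped like the mallet but pink is not meant.

How it is judged:
On the way, in this order (a step that is already met when the one before it is completed fails the run):
1. the stop pin is driven fully down with the mallet (value of joint stop_pin above 0.0112 m and contact force between mallet and jig above 1 N).
2. the mallet stands upright on the worktop again, let go (height (world z) of mallet below 0.005 m and angle between mallet's own z axis and vertical below 0.1 rad and contact force between mallet and the fingers below 0.1 N), for 0.1 s.
At the end, for the whole second after the job is handed in: Through the last second the gripper holds the bracket flat on the bed (3.5 mm, 0.08 rad), its long edge flat on the bar (0.07 rad), centred within 12 mm, at rest, pressing it with 4 to 12 N, fingers off the bar; pin down at least 11 mm; mallet upright on the worktop (0.1 rad) (value of joint stop_pin above 0.011 m and contact force between bracket and fence between 4 and 12 N and contact force between the fingers and bracket above 2 N and contact force between the fingers and fence below 0.5 N and x of bracket in the frame of fence between -0.028 and -0.022 m and y of bracket in the frame of jig between -0.012 and 0.012 m and z of bracket in the frame of jig below 0.0175 m and angle between the x axis of bracket and the x axis of fence, either way round below 0.07 rad and angle between bracket's own z axis and vertical below 0.08 rad and linear speed of bracket below 0.01 m/s and height (world z) of mallet below 0.005 m and angle between mallet's own z axis and vertical below 0.1 rad and linear speed of mallet below 0.02 m/s); the arm keeps its last pose, push and grip.
It fails at once if a bystander (beeswax, dapping block, tin, spool) is moved more than 20 mm (distance of any of beeswax, dapping_block, tin, spool from where it was at the start of the episode above 0.02 m).
It also fails if it takes over 58 s, if anything falls off the work surface, if the arm or the gripper's body presses on something with over 40 N, if the wrist force passes 120 N, or if a joint passes its speed limit or range.

## Working session

There is one attempt and no reset: what is moved stays moved. The work goes in short steps, Python scripts to look and compute and a tool call to move; the robot and the scene stay as the last step left them, time stands still between calls to the robot, and variables do not carry over. Pictures are saved under pics/ and viewed, at most 11 in all, crops included, and the job is handed in when it is done.

Besides the shell and the picture viewer there is one more tool, called after ">>>" as name(argument=value, ...), one argument or row to a line, values as JSON. play_rows: Moves the arm, as the interface text tells. Its arguments: {"type":"object","properties":{"rows":{"type":"array","items":{"type":"array","items":{"type":"number"}}},"hand":{"type":"number"}},"required":["rows"]}

```bash
mkdir -p pics; ls; python3 - <<'E'
from rig import manip, vision
import cv2,json
s=manip.observe();print(s)
for n in("top","side"):
    c=vision.read_camera(n);cv2.imwrite(f"pics/{n}0.png",c["frame"][:,:,::-1])
    print(n,c["fx"],c["fy"],c["cx"],c["cy"],c["R"],c["t"])
E
```

```text
pics
{'time': 0.0, 'joints': array([-1.36741715e+00,  2.77172667e-01, -2.79251581e-02,  1.26800612e+00,
        1.81883802e-05,  1.46738479e+00]), 'joint_velocities': array([ 5.57333908e-05, -1.18125845e-03, -1.53490327e-03,  2.74485664e-05,
       -3.52801957e-05,  8.89493710e-04]), 'joint_efforts': array([-1.29063978e-03, -4.45504403e+01,  2.95204121e+01,  1.65909017e-02,
       -3.28945280e-04, -2.84860562e-06]), 'eef_pos': array([ 0.1885764 , -0.59503157,  0.23011423]), 'tcp_rot': array([ 9.88257327e-01,  1.52794386e-01, -4.85648613e-05, -1.15282074e-03]), 'ft_force': array([ 0.58787924,  0.38673198, -0.37235269]), 'torque': array([0.0411436 , 0.00115065, 0.08755672]), 'finger_force': 0.0, 'gripper_width': 0.08574392411177284}
top 499.52644506106054 499.52644506106054 276.4502821604134 212.67580987314736 [[-0.02760248 -0.99960262  0.00571914]
 [-0.98077021  0.02597576 -0.19342973]
 [ 0.19320431 -0.0109483  -0.98109746]] [-0.25731196  0.51502708  1.16188936]
side 526.7451919218014 526.7451919218014 284.82400080681106 213.38832287282435 [[ 0.92068728 -0.39006859  0.01346976]
 [-0.2128474  -0.5307177  -0.82038693]
 [ 0.32715581  0.7524528  -0.57165011]] [-0.58026548  0.0179325   1.48528123]
```

View pics/top0.png

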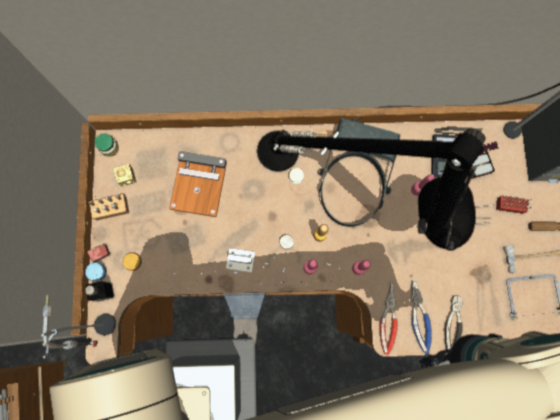

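View pics/side0.png

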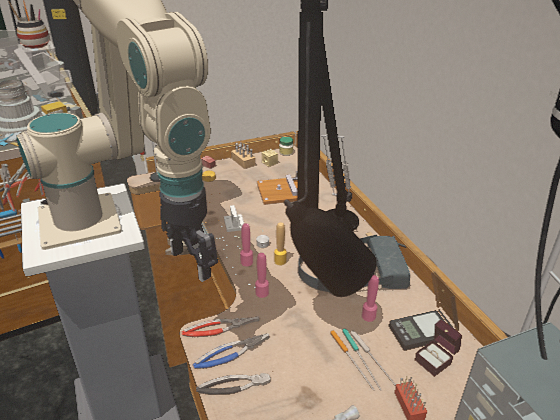

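The top view shows the jig at about (198,183), the bracket at (240,260), the wood and brass mallet at (321,232), and pink decoys. There is also a lamp: its base or shade is at (277,150), with its arm running right to (470,145). In the side view the mallet is at (280,243).

```bash
cat > h.py <<'E'
import numpy as np, cv2
from rig import manip, vision
def ray(c,u,v):
    d=np.array([(u-c["cx"])/c["fx"],(v-c["cy"])/c["fy"],1.]);R=np.array(c["R"]);return -R.T@np.array(c["t"]),R.T@d
def pl(c,u,v,z):
    o,d=ray(c,u,v);return o+d*(z-o[2])/d[2]
def tri(c1,p1,c2,p2):
    o1,d1=ray(c1,*p1);o2,d2=ray(c2,*p2)
    k=np.linalg.lstsq(np.c_[d1,-d2],o2-o1,rcond=None)[0]
    a,b=o1+k[0]*d1,o2+k[1]*d2
    return (a+b)/2,np.linalg.norm(a-b)
E
python3 - <<'E'
from h import *
np.set_printoptions(precision=4,suppress=True)
T=vision.read_camera("top");S=vision.read_camera("side")
for c in(T,S):print(ray(c,0,0)[0])
for n,p,z in [("jig far L",(180,153),.036),("far R",(227,161),.036),("near L",(171,208),.014),("near R",(217,216),.014),("brk",(240,260),.02),("mallet",(321,226),.12)]:print(n,pl(T,*p,z))
print("mallet side top",pl(S,280,225,.12), "base",pl(S,280,262,0))
print("lamp head?",tri(T,(277,150),S,(300,205)),tri(T,(445,210),S,(335,245)))
a=cv2.resize(T["frame"][130:280,160:345],None,fx=4,fy=4,interpolation=cv2.INTER_CUBIC)
cv2.imwrite("pics/t1.png",a[:,:,::-1])
a=cv2.resize(S["frame"][160:300,205:345],None,fx=4,fy=4,interpolation=cv2.INTER_CUBIC)
cv2.imwrite("pics/s1.png",a[:,:,::-1])
E
```

```text
[ 0.2735 -0.2579  1.241 ]
[ 0.0521 -1.3344  0.8716]
jig far L [ 0.6702 -0.033   0.036 ]
far R [ 0.6462 -0.151   0.036 ]
near L [ 0.5341 -0.0078  0.014 ]
near R [ 0.5106 -0.1228  0.014 ]
brk [ 0.3985 -0.1792  0.02  ]
mallet [ 0.4607 -0.3709  0.12  ]
mallet side top [ 0.4523 -0.386   0.12  ] base [ 0.4547 -0.3827  0.    ]
lamp head? (array([ 0.6085, -0.2664,  0.0834]), np.float64(0.09263215125410981)) (array([ 0.4711, -0.6204,  0.2242]), np.float64(0.0020088361047942774))
```

View pics/t1.png

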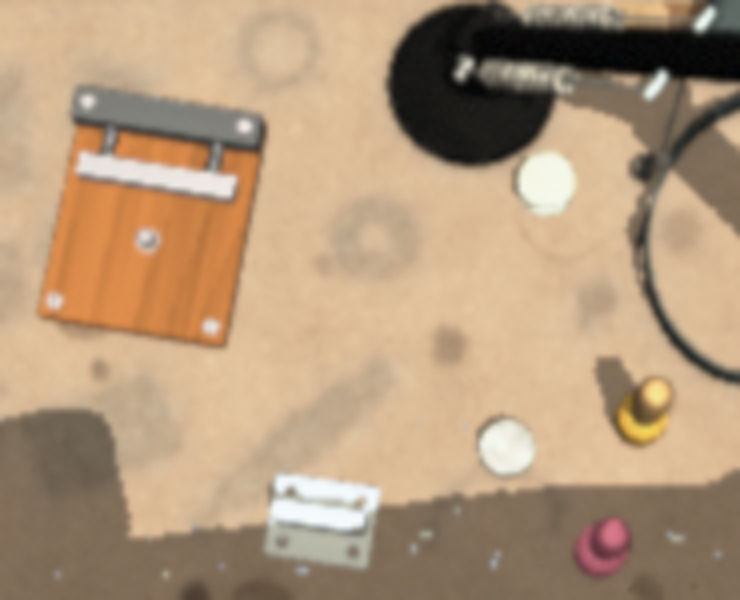

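View pics/s1.png

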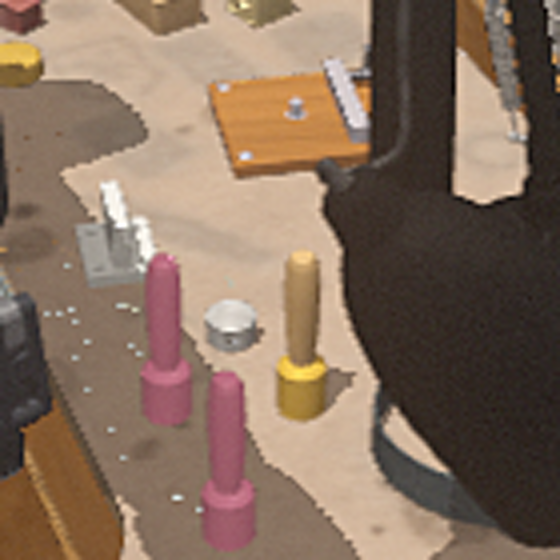

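The top crop shows the pin at (148,239), the fixture screws at (88,101), (246,126), (55,300) and (211,327), and the foot corners of the bracket at (275,475), (381,487), (265,553) and (366,568). The mallet tip is at (658,392). In the side crop the mallet tip is at (303,258) and its base at (302,405).

```bash
python3 - <<'E'
from h import *
np.set_printoptions(precision=4,suppress=True)
T=vision.read_camera("top");S=vision.read_camera("side")
f=lambda x,y:(x/4+160-.375,y/4+130-.375); g=lambda x,y:(x/4+205-.375,y/4+160-.375)
P=lambda x,y,z:pl(T,*f(x,y),z)
print("tip",tri(T,f(657,391),S,g(303,256)),P(657,391,.12),"base",pl(S,*g(302,405),0))
print("pin",P(148,237,.027),tri(T,f(148,237),S,g(296,102)))
nl,nr,fl,fr=P(55,300,.015),P(211,327,.015),P(88,101,.037),P(246,126,.037)
print(nl,nr,fl,fr);y=nl-nr;y2=fl-fr
print("yaw",[np.arctan2(-v[0],v[1]) for v in(y,y2)],np.linalg.norm(y),np.linalg.norm(y2))
ax=(fl+fr-nl-nr);print("yaw x",np.arctan2(ax[1],ax[0]))
FL,FR,NL,NR=P(275,475,.009),P(381,487,.009),P(265,553,.009),P(366,568,.009)
for a in(FL,FR,NL,NR):print(a)
for v in(FL-FR,NL-NR):print("by",np.linalg.norm(v[:2]),np.arctan2(-v[0],v[1]))
for v in(FL-NL,FR-NR):print("bx",np.linalg.norm(v[:2]),np.arctan2(v[1],v[0]))
print("bc",(FL+FR+NL+NR)/4)
o,_=ray(T,0,0);n=np.cross(ray(T,277,150)[1],ray(T,470,145)[1])
for p in((310,5),(315,100),(312,190),(340,20),(345,150)):
    so,sd=ray(S,*p);print("lamp",p,so+sd*(n@(o-so))/(n@sd))
X=np.array([.61,-.24,0]);q=np.array(S["R"])@X+S["t"];print(q[:2]/q[2]*S["fx"]+[S["cx"],S["cy"]])
E
```

```text
tip (array([ 0.4574, -0.3775,  0.1171]), np.float64(0.0009844571001092208)) [ 0.4574 -0.3773  0.12  ] base [ 0.4567 -0.3787  0.    ]
pin [ 0.5785 -0.0737  0.027 ] (array([ 0.5788, -0.0732,  0.0242]), np.float64(0.0008028133386225773))
[ 0.5424 -0.0138  0.015 ] [ 0.5225 -0.1114  0.015 ] [ 0.6648 -0.0373  0.037 ] [ 0.6459 -0.1363  0.037 ]
yaw [np.float64(-0.20057580610786846), np.float64(-0.18859765152346045)] 0.09960000160452775 0.10078444588356758
yaw x -0.194343509141306
[ 0.4292 -0.1501  0.009 ]
[ 0.42   -0.2155  0.009 ]
[ 0.3812 -0.1435  0.009 ]
[ 0.3703 -0.2054  0.009 ]
by 0.06612077817680412 -0.14002562737309832
by 0.06283055907580955 -0.1738699394144864
bx 0.04848052618446205 -0.13605220985075436
bx 0.05070311798865954 -0.20186729285719113
bc [ 0.4002 -0.1786  0.009 ]
lamp (310, 5) [ 0.4708 -0.4668  0.645 ]
lamp (315, 100) [ 0.5473 -0.3523  0.413 ]
lamp (312, 190) [ 0.6877 -0.0837 -0.0128]
lamp (340, 20) [ 0.4701 -0.5793  0.6475]
lamp (345, 150) [ 0.5731 -0.4565  0.3353]
[311.0763 218.8047]
```

```bash
cat >> h.py <<'E'
from scipy.spatial.transform import Rotation as Ro
def go(*targets):
    s=manip.observe();R=Ro.from_quat(s["tcp_rot"]).as_matrix()
    print("t",round(s["time"],2),"tcp",s["eef_pos"].round(4),"yaw",np.degrees(np.arctan2(R[1,0],R[0,0])).round(2),"F",s["ft_force"].round(2),"w",round(s["gripper_width"],4),round(s["finger_force"],1))
    for t in targets: print(t,"->cm",(R.T@(np.array(t)-s["eef_pos"])*100).round(2))
E
python3 -c "
from h import *
go((.457,-.378,.2),(.457,-.378,.066))"
```

```text
t 0.3 tcp [ 0.1887 -0.5956  0.2309] yaw 17.58 F [ 0.01 -0.03 -0.57] w 0.0853 0.0
(0.457, -0.378, 0.2) ->cm [ 32.15 -12.64   3.1 ]
(0.457, -0.378, 0.066) ->cm [ 32.15 -12.63  16.5 ]
```

>>> play_rows(
  rows=[
    [4, -1.6, 0.4, 0],
    [8, -3.1, 0.8, 0],
    [12, -4.7, 1.2, 0],
    [16, -6.3, 1.6, 0],
    [20, -7.9, 2, 0],
    [24, -9.4, 2.4, 0],
    [28, -11, 2.7, 0],
    [31, -12.2, 3, 0],
    [32.15, -12.64, 3.1, 0],
    [32.15, -12.64, 3.1, 0],
    [32.15, -12.64, 3.1, 0],
    [32.15, -12.64, 3.1, 0],
  ],
  hand=8.5,
)

```text
time: 1.3
eef_pos: [0.4564, -0.379, 0.2004]
tcp_rot: [0.988, 0.152, -0.0, 0.0]
ft_force: [0.1, 0.6, -0.5]
gripper_width: 0.0847
finger_force: 0.0
```

```bash
python3 - <<'E'
from h import *
go((.457,-.378,.066))
S=vision.read_camera("side");T=vision.read_camera("top")
a=np.hstack([cv2.resize(S["frame"][130:310,180:380],None,fx=2,fy=2,interpolation=3),cv2.resize(T["frame"][130:310,220:420],None,fx=2,fy=2,interpolation=3)])
cv2.imwrite("pics/m2.png",a[:,:,::-1])
E
```

```text
t 1.3 tcp [ 0.4564 -0.379   0.2004] yaw 17.54 F [ 0.11  0.61 -0.45] w 0.0847 0.0
(0.457, -0.378, 0.066) ->cm [ 0.09 -0.08 13.44]
```

View pics/m2.png

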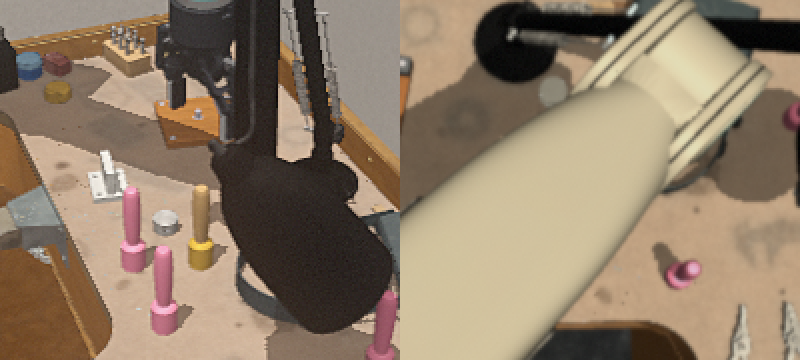

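The side view shows the gripper centred in column above the mallet, which is still standing at (200,240), and nothing is touching. I'll go down and grip.

>>> play_rows(
  rows=[
    [0.1, -0.1, 3, 0],
    [0.1, -0.1, 6, 0],
    [0.1, -0.1, 9, 0],
    [0.1, -0.1, 11.5, 0],
    [0.1, -0.1, 13, 0],
    [0.1, -0.1, 13.4, 0],
    [0.1, -0.1, 13.4, 0],
    [0.1, -0.1, 13.4, 0],
  ],
)

```text
time: 2.07
eef_pos: [0.4577, -0.3782, 0.0672]
tcp_rot: [0.988, 0.152, 0.0, 0.001]
ft_force: [0.2, 0.2, -0.4]
gripper_width: 0.0849
finger_force: 0.0
```

>>> play_rows(
  rows=[
    [0, 0, 0, 0],
    [0, 0, 0, 0],
    [0, 0, 0, 0],
    [0, 0, 0, 0],
    [0, 0, 0, 0],
    [0, 0, 0, 0],
    [0, 0, 0, 0],
    [0, 0, 0, 0],
    [0, 0, 0, 0],
    [0, 0, 0, 0],
  ],
  hand=0,
)

```text
time: 2.9
eef_pos: [0.4582, -0.3774, 0.067]
tcp_rot: [0.988, 0.153, 0.0, 0.001]
ft_force: [-0.6, 0.1, 5.2]
gripper_width: 0.0207
finger_force: 59.3
```

```bash
python3 -c "
from h import *
go((.457,-.378,.15),(.42,-.2,.15),(.5775,-.0735,.15))"
```

```text
t 2.9 tcp [ 0.4582 -0.3774  0.067 ] yaw 17.58 F [-0.64  0.06  5.17] w 0.0207 59.3
(0.457, -0.378, 0.15) ->cm [-0.13  0.03 -8.3 ]
(0.42, -0.2, 0.15) ->cm [  1.72 -18.06  -8.32]
(0.5775, -0.0735, 0.15) ->cm [ 20.56 -25.36  -8.31]
```

>>> play_rows(
  rows=[
    [0, 0, -2, 0],
    [0, 0, -5, 0],
    [0, 0, -8.3, 0],
    [0.4, -4, -8.3, 0],
    [0.8, -8, -8.3, 0],
    [1.2, -12, -8.3, 0],
    [1.7, -16, -8.3, 0],
    [3.5, -18.5, -8.3, 0],
    [7, -20, -8.3, 0],
    [10.5, -21.4, -8.3, 0],
    [14, -22.8, -8.3, 0],
    [17.5, -24.2, -8.3, 0],
    [19.7, -25, -8.3, 0],
    [20.3, -25.3, -8.3, 0],
    [20.3, -25.3, -8.3, 0],
    [20.3, -25.3, -8.3, 0],
    [20.3, -25.3, -8.3, 0],
  ],
)

```text
time: 4.32
eef_pos: [0.573, -0.075, 0.1484]
tcp_rot: [0.988, 0.152, -0.001, -0.0]
ft_force: [0.5, -0.4, -3.1]
gripper_width: 0.021
finger_force: 59.7
```

```bash
python3 - <<'E'
from h import *
go((.5775,-.0735,.1),(.5775,-.0735,.0815))
S=vision.read_camera("side");T=vision.read_camera("top")
a=np.hstack([cv2.resize(S["frame"][130:230,220:320],None,fx=4,fy=4,interpolation=3),cv2.resize(T["frame"][130:230,150:250],None,fx=4,fy=4,interpolation=3)])
cv2.imwrite("pics/m3.png",a[:,:,::-1])
E
```

```text
t 4.32 tcp [ 0.573  -0.075   0.1484] yaw 17.52 F [ 0.45 -0.36 -3.1 ] w 0.021 59.7
(0.5775, -0.0735, 0.1) ->cm [ 0.49 -0.    4.83]
(0.5775, -0.0735, 0.0815) ->cm [ 0.49 -0.    6.68]
```

View pics/m3.png

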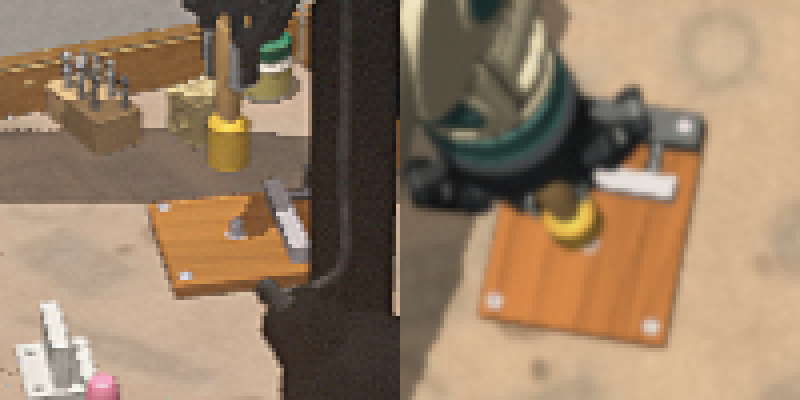

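The mallet hangs upright just above the pin: in the right half the head is at (573,225) and the pin at (592,245). I'll drive it down in small steps.

>>> play_rows(
  rows=[
    [0.4, 0, 2, 0],
    [0.4, 0, 4, 0],
    [0.4, 0, 4.8, 0],
    [0.4, 0, 5.2, 0],
    [0.4, 0, 5.5, 0],
    [0.4, 0, 5.8, 0],
    [0.4, 0, 6.1, 0],
    [0.4, 0, 6.4, 0],
    [0.4, 0, 6.7, 0],
    [0.4, 0, 6.7, 0],
    [0.4, 0, 6.7, 0],
    [0.4, 0, 6.7, 0],
  ],
)

```text
time: 5.42
eef_pos: [0.5789, -0.0735, 0.0841]
tcp_rot: [0.988, 0.153, 0.0, 0.0]
ft_force: [-4.2, 0.8, 5.7]
gripper_width: 0.0207
finger_force: 60.7
```

>>> play_rows(
  rows=[
    [0, 0, 0.2, 0],
    [0, 0, 0.4, 0],
    [0, 0, 0.6, 0],
    [0, 0, 0.8, 0],
    [0, 0, 0.8, 0],
    [0, 0, 0.8, 0],
  ],
)

```text
time: 5.92
eef_pos: [0.5824, -0.0733, 0.0811]
tcp_rot: [0.988, 0.153, 0.004, 0.001]
ft_force: [-6.8, 2.7, 27.0]
gripper_width: 0.0213
finger_force: 64.6
```

>>> play_rows(
  rows=[
    [0, 0, -2, 0],
    [0, 0, -5, 0],
    [0, 0, -8, 0],
    [0, 0, -8, 0],
    [0, 0, -8, 0],
  ],
)

```text
time: 6.33
eef_pos: [0.5815, -0.074, 0.1574]
tcp_rot: [0.988, 0.153, 0.003, 0.001]
ft_force: [0.0, -0.2, -2.9]
gripper_width: 0.021
finger_force: 60.2
```

```bash
python3 - <<'E'
from h import *
go((.42,-.2,.15),(.457,-.378,.15),(.457,-.378,.072))
S=vision.read_camera("side");T=vision.read_camera("top")
a=np.hstack([cv2.resize(S["frame"][130:230,220:320],None,fx=4,fy=4,interpolation=3),cv2.resize(T["frame"][130:230,150:250],None,fx=4,fy=4,interpolation=3)])
cv2.imwrite("pics/m4.png",a[:,:,::-1])
E
```

```text
t 6.33 tcp [ 0.5815 -0.074   0.1574] yaw 17.58 F [ 0.   -0.24 -2.93] w 0.021 60.2
(0.42, -0.2, 0.15) ->cm [-19.21   7.13   0.64]
(0.457, -0.378, 0.15) ->cm [-21.05  25.22   0.7 ]
(0.457, -0.378, 0.072) ->cm [-21.1   25.19   8.5 ]
```

View pics/m4.png

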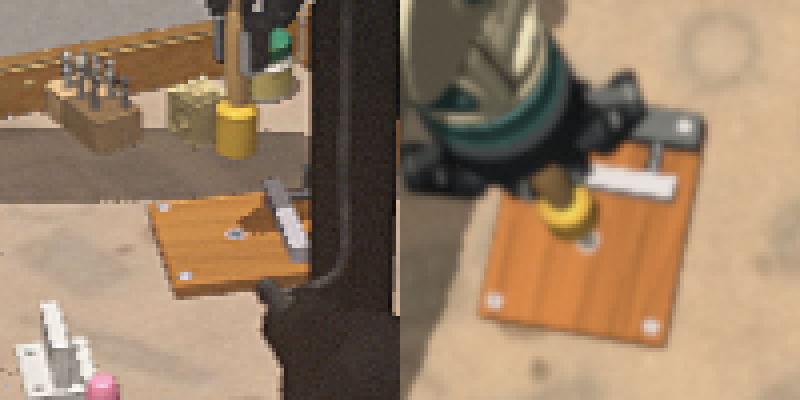

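The pin is flush at (235,234) and the mallet hangs upright, so I'll take it back to its old spot.

>>> play_rows(
  rows=[
    [-4, 1.5, 0.2, 0],
    [-8, 3, 0.4, 0],
    [-12, 4.5, 0.5, 0],
    [-16, 6, 0.6, 0],
    [-19, 8, 0.6, 0],
    [-19.7, 12, 0.6, 0],
    [-20.2, 16, 0.7, 0],
    [-20.6, 20, 0.7, 0],
    [-21, 23.5, 0.7, 0],
    [-21.1, 25.2, 1, 0],
    [-21.1, 25.2, 4, 0],
    [-21.1, 25.2, 7, 0],
    [-21.1, 25.2, 8, 0],
    [-21.1, 25.2, 8.4, 0],
    [-21.1, 25.2, 8.7, 0],
    [-21.1, 25.2, 8.7, 0],
    [-21.1, 25.2, 8.7, 0],
  ],
)

```text
time: 7.85
eef_pos: [0.4532, -0.3764, 0.0672]
tcp_rot: [0.988, 0.153, -0.0, -0.001]
ft_force: [-0.7, 0.4, -1.0]
gripper_width: 0.0212
finger_force: 60.4
```

>>> play_rows(
  rows=[
    [0, 0, 0.1, 0],
    [0, 0, 0.2, 0],
    [0, 0, 0.3, 0],
    [0, 0, 0.3, 0],
    [0, 0, 0.3, 0],
  ],
)

```text
time: 8.27
eef_pos: [0.4538, -0.3769, 0.067]
tcp_rot: [0.988, 0.153, 0.0, -0.0]
ft_force: [-4.7, 4.2, 14.3]
gripper_width: 0.0209
finger_force: 63.2
```

>>> play_rows(
  rows=[
    [0, 0, 0, 0],
    [0, 0, 0, 0],
    [0, 0, 0, 0],
    [0, 0, 0, 0],
    [0, 0, 0, 0],
    [0, 0, 0, 0],
    [0, 0, 0, 0],
    [0, 0, 0, 0],
    [0, 0, 0, 0],
    [0, 0, 0, 0],
  ],
  hand=8.5,
)

```text
time: 9.1
eef_pos: [0.4536, -0.3772, 0.0642]
tcp_rot: [0.988, 0.153, -0.0, -0.0]
ft_force: [-0.1, 0.6, -0.0]
gripper_width: 0.085
finger_force: 0.0
```

>>> play_rows(
  rows=[
    [0, 0, -2, 0],
    [0, 0, -5, 0],
    [0, 0, -9, 0],
    [0, 0, -12, 0],
    [0, 0, -12, 0],
  ],
)

```text
time: 9.52
eef_pos: [0.4572, -0.3809, 0.1922]
tcp_rot: [0.988, 0.153, 0.004, 0.006]
ft_force: [0.6, -0.9, 0.0]
gripper_width: 0.0847
finger_force: 0.0
```

```bash
python3 - <<'E'
from h import *
go((.400,-.178,.15),(.4,-.178,.03))
S=vision.read_camera("side");T=vision.read_camera("top")
a=np.hstack([cv2.resize(S["frame"][150:300,210:310],None,fx=4,fy=4,interpolation=3),cv2.resize(T["frame"][150:300,200:300],None,fx=4,fy=4,interpolation=3)])
cv2.imwrite("pics/m5.png",a[:,:,::-1])
E
```

```text
t 9.52 tcp [ 0.4572 -0.3809  0.1922] yaw 17.58 F [ 0.64 -0.87  0.  ] w 0.0847 0.0
(0.4, -0.178, 0.15) ->cm [  0.65 -21.11   3.97]
(0.4, -0.178, 0.03) ->cm [  0.58 -21.26  15.97]
```

View pics/m5.png

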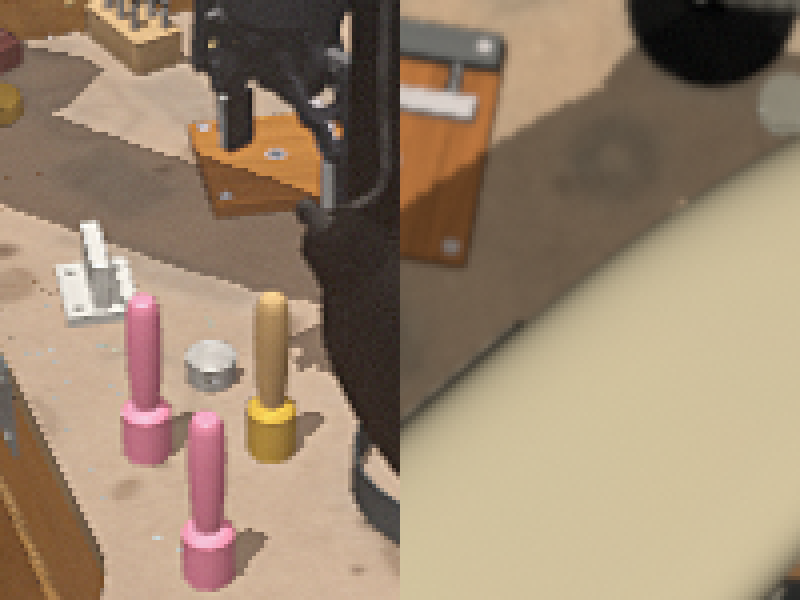

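The mallet stands upright at (270,380) and has been let go. The bracket is undisturbed at (97,280). Next I'll go above the bracket, turning the fingers across the rib.

>>> play_rows(
  rows=[
    [0, -3, 0, -7],
    [0.2, -6, 0, -14],
    [0.3, -9, 1, -21],
    [0.4, -12, 2, -28],
    [0.5, -15, 3, -35],
    [0.6, -18, 4, -42],
    [0.65, -20, 6, -49],
    [0.65, -21.1, 8, -56],
    [0.65, -21.1, 9.5, -63],
    [0.65, -21.1, 10, -63],
    [0.65, -21.1, 10, -63],
    [0.65, -21.1, 10, -63],
    [0.65, -21.1, 10, -63],
  ],
)

```text
time: 10.7
eef_pos: [0.3968, -0.1749, 0.0849]
tcp_rot: [0.764, 0.646, 0.0, 0.001]
ft_force: [1.0, 0.7, 0.0]
gripper_width: 0.0848
finger_force: 0.0
```

```bash
python3 - <<'E'
from h import *
go((.400,-.1786,.018))
S=vision.read_camera("side")
a=cv2.resize(S["frame"][165:245,195:275],None,fx=7,fy=7,interpolation=3)
cv2.imwrite("pics/m6.png",a[:,:,::-1])
E
```

```text
t 10.7 tcp [ 0.3968 -0.1749  0.0849] yaw 80.45 F [1.02 0.7  0.01] w 0.0848 0.0
(0.4, -0.1786, 0.018) ->cm [-0.31  0.37  6.69]
```

View pics/m6.png

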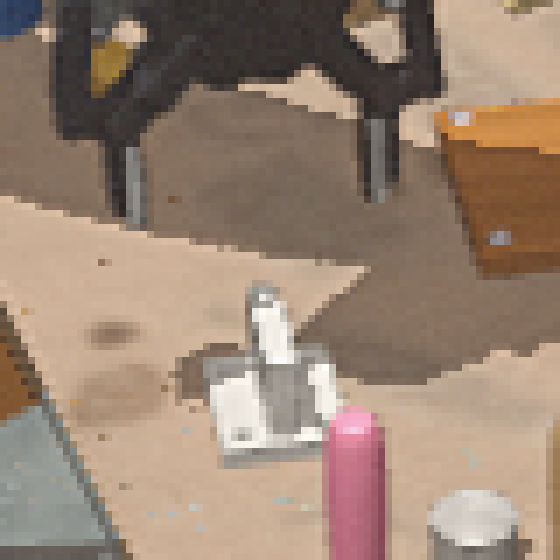

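The open fingers straddle the rib at (270,330), one on each side and square to it. Down and grip.

>>> play_rows(
  rows=[
    [-0.3, 0.37, 2, 0],
    [-0.3, 0.37, 4, 0],
    [-0.3, 0.37, 5.5, 0],
    [-0.3, 0.37, 6.4, 0],
    [-0.3, 0.37, 6.6, 0],
    [-0.3, 0.37, 6.6, 0],
    [-0.3, 0.37, 6.6, 0],
  ],
)

```text
time: 11.33
eef_pos: [0.4001, -0.1783, 0.0191]
tcp_rot: [0.763, 0.646, 0.0, 0.001]
ft_force: [0.2, -0.6, 0.2]
gripper_width: 0.0851
finger_force: 0.0
```

>>> play_rows(
  rows=[
    [0, 0, 0, 0],
    [0, 0, 0, 0],
    [0, 0, 0, 0],
    [0, 0, 0, 0],
    [0, 0, 0, 0],
    [0, 0, 0, 0],
    [0, 0, 0, 0],
    [0, 0, 0, 0],
    [0, 0, 0, 0],
    [0, 0, 0, 0],
    [0, 0, 0, 0],
  ],
  hand=0,
)

```text
time: 12.25
eef_pos: [0.3995, -0.1778, 0.0186]
tcp_rot: [0.763, 0.647, 0.0, 0.0]
ft_force: [-0.6, 0.3, 5.2]
gripper_width: 0.0106
finger_force: 59.1
```

```bash
python3 - <<'E'
from h import *
y=-.194;X=np.array([np.cos(y),np.sin(y)]);pin=np.array([.5785,-.0735])
for d in(.040,.032):  # bracket x behind pin-frame: fence rest face = pin+.032
    p=pin+X*(.032-.025-(d-.025)) ; print(p)
p=pin+X*(.032-.025-.012);print("start",p)
go((*p,.10),(*p,.036))
E
```

```text
[ 0.57065007 -0.07195772]
[ 0.5785 -0.0735]
start [ 0.5735938  -0.07253607]
t 12.25 tcp [ 0.3995 -0.1778  0.0186] yaw 80.58 F [-0.62  0.31  5.15] w 0.0106 59.1
(np.float64(0.5735937952723578), np.float64(-0.07253607304713439), 0.1) ->cm [13.23 15.46 -8.14]
(np.float64(0.5735937952723578), np.float64(-0.07253607304713439), 0.036) ->cm [13.23 15.46 -1.74]
```

>>> play_rows(
  rows=[
    [0, 0, -3, 0],
    [0, 0, -6, 0],
    [0, 0, -8.3, 0],
    [2, 3, -8.3, 1],
    [5, 6, -8.3, 1.7],
    [8, 9, -8.3, 1.7],
    [10.5, 12, -8.3, 1.7],
    [12.4, 14.5, -8.3, 1.7],
    [13.2, 15.4, -8.3, 1.7],
    [13.2, 15.4, -8.3, 1.7],
    [13.2, 15.4, -7, 1.7],
    [13.2, 15.4, -5, 1.7],
    [13.2, 15.4, -3.3, 1.7],
    [13.2, 15.4, -3.3, 1.7],
    [13.2, 15.4, -3.3, 1.7],
    [13.2, 15.4, -3.3, 1.7],
  ],
)

```text
time: 13.58
eef_pos: [0.5721, -0.0732, 0.0516]
tcp_rot: [0.773, 0.635, -0.0, -0.0]
ft_force: [0.7, -0.4, -2.1]
gripper_width: 0.011
finger_force: 59.4
```

```bash
python3 - <<'E'
from h import *
go((.5736,-.0725,.0326),(.5736,-.0725,.04))
S=vision.read_camera("side");T=vision.read_camera("top")
a=np.hstack([cv2.resize(S["frame"][150:230,230:310],None,fx=5,fy=5,interpolation=3),cv2.resize(T["frame"][140:220,155:235],None,fx=5,fy=5,interpolation=3)])
cv2.imwrite("pics/m7.png",a[:,:,::-1])
E
```

```text
t 13.58 tcp [ 0.5721 -0.0732  0.0516] yaw 78.83 F [ 0.71 -0.42 -2.11] w 0.011 59.4
(0.5736, -0.0725, 0.0326) ->cm [0.1  0.14 1.9 ]
(0.5736, -0.0725, 0.04) ->cm [0.1  0.14 1.16]
```

View pics/m7.png

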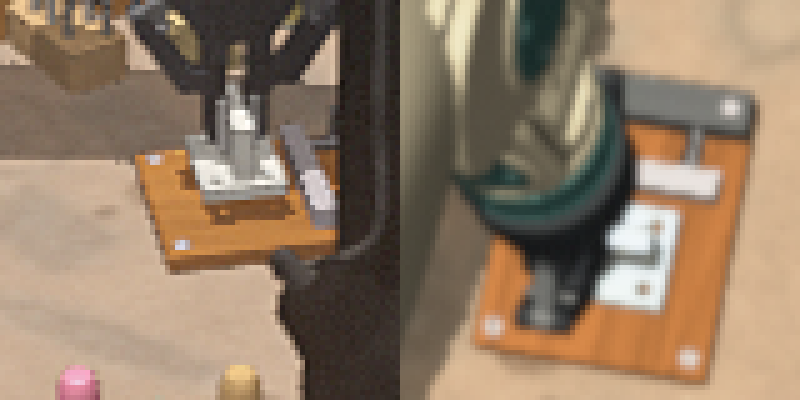

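The bracket hangs level over the bed, clear of the fence. The right foot corners in the top half are at (680,208) and (662,311). I'll check the centring from those.

```bash
python3 - <<'E'
from h import *
T=vision.read_camera("top");y=-.194;c,s=np.cos(y),np.sin(y)
for u,v,z in((680,208,.042),(662,311,.042),(720,198,.0305),(722,166,.0305)):
    d=pl(T,(u-400)/5+155-.4,v/5+140-.4,z)[:2]-[.5785,-.0735];print(c*d[0]+s*d[1]-.016,-s*d[0]+c*d[1])
go()
E
```

```text
0.005710610294125562 -0.033429047045461624
-0.04701934676263583 -0.0346781153050335
0.016859484358870226 -0.050180473488648375
0.03331403481450115 -0.048057163916419635
t 13.73 tcp [ 0.5736 -0.0732  0.0527] yaw 78.86 F [-0.28  0.08 -2.17] w 0.0109 59.4
```

>>> play_rows(
  rows=[
    [0, 0, 0.8, 0],
    [0, 0, 1.4, 0],
    [0, 0, 1.7, 0],
    [0, 0, 1.8, 0],
    [0, 0, 1.9, 0],
    [0, 0, 1.95, 0],
    [0, 0, 1.95, 0],
    [0, 0, 1.95, 0],
  ],
)

```text
time: 14.4
eef_pos: [0.5722, -0.0725, 0.0329]
tcp_rot: [0.772, 0.635, -0.0, -0.0]
ft_force: [-4.1, 1.1, 6.7]
gripper_width: 0.0108
finger_force: 61.0
```

>>> play_rows(
  rows=[
    [0, 0.2, -0.05, 0],
    [0, 0.4, -0.05, 0],
    [0, 0.6, -0.05, 0],
    [0, 0.8, -0.05, 0],
    [0, 0.9, -0.05, 0],
    [0, 1.0, -0.05, 0],
    [0, 1.1, -0.05, 0],
    [0, 1.1, -0.05, 0],
    [0, 1.1, -0.05, 0],
  ],
)

```text
time: 15.15
eef_pos: [0.5818, -0.0743, 0.0328]
tcp_rot: [0.772, 0.635, -0.001, -0.001]
ft_force: [-5.5, 0.9, 7.5]
gripper_width: 0.0112
finger_force: 61.1
```

>>> play_rows(
  rows=[
    [0, 0.1, 0, 0],
    [0, 0.2, 0, 0],
    [0, 0.3, 0, 0],
    [0, 0.4, 0, 0],
    [0, 0.4, 0, 0],
    [0, 0.4, 0, 0],
  ],
)

```text
time: 15.65
eef_pos: [0.5858, -0.0751, 0.0328]
tcp_rot: [0.772, 0.635, -0.001, -0.001]
ft_force: [-5.4, 1.3, 8.0]
gripper_width: 0.011
finger_force: 61.0
```

>>> play_rows(
  rows=[
    [0, 0.1, 0, 0],
    [0, 0.2, 0, 0],
    [0, 0.3, 0, 0],
    [0, 0.4, 0, 0],
    [0, 0.4, 0, 0],
    [0, 0.4, 0, 0],
  ],
)

```text
time: 16.15
eef_pos: [0.5871, -0.0753, 0.0328]
tcp_rot: [0.772, 0.635, -0.003, -0.003]
ft_force: [-11.3, 1.8, 14.0]
gripper_width: 0.0115
finger_force: 61.9
```

>>> play_rows(
  rows=[
    [0, 0.1, -0.08, 0],
    [0, 0.2, -0.12, 0],
    [0, 0.3, -0.15, 0],
    [0, 0.4, -0.15, 0],
    [0, 0.5, -0.15, 0],
    [0, 0.5, -0.15, 0],
    [0, 0.5, -0.15, 0],
  ],
)

```text
time: 16.73
eef_pos: [0.5909, -0.0761, 0.0329]
tcp_rot: [0.772, 0.635, -0.004, -0.004]
ft_force: [-10.0, 2.2, 7.2]
gripper_width: 0.0113
finger_force: 61.0
```

>>> play_rows(
  rows=[
    [0, 0.1, 0, 0],
    [0, 0.2, 0, 0],
    [0, 0.25, 0, 0],
    [0, 0.25, 0, 0],
    [0, 0.25, 0, 0],
    [0, 0.25, 0, 0],
  ],
)

```text
time: 17.23
eef_pos: [0.5924, -0.0764, 0.0329]
tcp_rot: [0.772, 0.635, -0.004, -0.005]
ft_force: [-12.2, 1.7, 9.8]
gripper_width: 0.011
finger_force: 61.4
```

```bash
python3 - <<'E'
from h import *
go()
S=vision.read_camera("side");T=vision.read_camera("top")
a=np.hstack([cv2.resize(S["frame"][150:230,230:310],None,fx=5,fy=5,interpolation=3),cv2.resize(T["frame"][140:220,155:235],None,fx=5,fy=5,interpolation=3)])
cv2.imwrite("pics/m8.png",a[:,:,::-1])
E
```

```text
t 17.23 tcp [ 0.5924 -0.0764  0.0329] yaw 78.9 F [-12.18   1.75   9.77] w 0.011 61.4
```

View pics/m8.png

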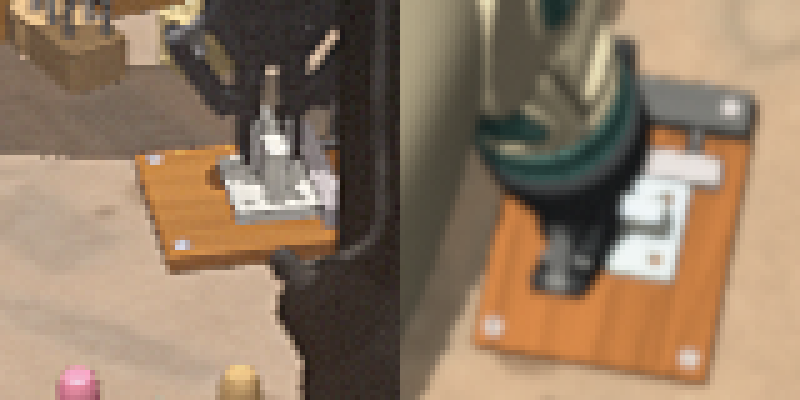

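The bracket lies flat against the bar. The bar's right corner moved from (720,198) to (720,186), which is about 5.5 to 6 mm in, or about 7 N. I'll check that it holds steady and then hand it in.

>>> play_rows(
  rows=[
    [0, 0, 0, 0],
    [0, 0, 0, 0],
    [0, 0, 0, 0],
    [0, 0, 0, 0],
    [0, 0, 0, 0],
    [0, 0, 0, 0],
    [0, 0, 0, 0],
    [0, 0, 0, 0],
  ],
)

```text
time: 18.0
eef_pos: [0.5924, -0.0764, 0.0329]
tcp_rot: [0.772, 0.635, -0.004, -0.005]
ft_force: [-11.6, 2.2, 8.8]
gripper_width: 0.0112
finger_force: 61.4
```

```bash
python3 -c "
from h import *
go();print(abs(manip.observe()['joint_velocities']).max());print(manip.close_job())"
```

```text
t 18.0 tcp [ 0.5924 -0.0764  0.0329] yaw 78.91 F [-11.59   2.23   8.84] w 0.0112 61.4
0.001624897545706856
the job is handed in; nothing more can be done
None
```

I handed the job in at 18.0 s, with no verdict returned: the pin is driven flush, the mallet stands upright again on its old spot, and the bracket is gripped flat, about 2 mm off centre, against the bar with an estimated 7 N (bar pushed in about 6 mm).

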